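# Open the double-latched tool chest

## Robot

A 6-joint arm with a two-finger parallel gripper is mounted at the origin on the work surface. World frame = base frame: x ahead of the robot, y to its left, z up, the work surface at z = 0. Lengths are in mm, angles in rad, forces in N, time in s.
With the tool pointing down it reaches from about 275 to 750 mm from the base axis. Payload 10.2 kg.
Tool frame: the origin (TCP) lies between the finger pads; the fingertips stand 11 mm ahead of it and the grasp point (between the pads) lies 8 mm behind it; z points along the fingers, y is the line along which they close (so a half turn about z gives the same grasp; the last joint's range is limited). The gripper opens to 85 mm and grips with 20 to 120 N. Pads are 22 mm wide; open, the fingers measure 114 mm over their backs; the gripper's body (76 mm by 85 mm) begins 54 mm behind the grasp point. The pads swing forward as they close: fully open they stand 13 mm farther back than shut.
Start: joints at [-1.564, 0.313, 1.498, -0, 1.331, -0.223], TCP at [119.572, -511.208, 242.294] pointing down, gripper open.
Joint ranges: [-2.94, 2.94], [-0.97, 2.17], [0.19, 2.56], [-1.23, 4.37], [0.02, 3.11], [-2.88, 2.88]. Speed limits (rad/s): [2.39, 2.39, 3.01, 3.14, 3.14, 3.14].

## Interface

Orientations are given as a unit quaternion [w, x, y, z].
In Python, from rig import sense, eyes, finish_job gives the robot as it stands.
- The arm moves only by the shell command python3 -m jog 'ROWS' [FORCE]. ROWS is JSON, a list of rows, each a list of 7 numbers: the shift along the tool's x, y, z in m, then the turn, a rotation vector about the tool's x, y, z in rad, then the finger opening in m, from 0 to 0.0854. In form: [[dx, dy, dz, rx, ry, rz, gripper], ...]. A call has 1 to 5 rows; each row shifts and turns the commanded pose from where the row before left it, along the tool's axes as they then stand; what a row does not reach is not made up. A row lasts 1/10 s, in which the tool goes at most 50 mm and 8.59 degrees, less where a joint would pass 70% of its speed; a pose out of reach is approached as far as the arm can. A call is refused whole if a number of a shift passes 0.05 or a number of a turn 0.15, either way. A call with a gripper value outside its range is refused whole. The fingers move at their own pace and stop on an object; FORCE is the grip in N (left out, the last holds). Time passes only in rows, so rows that do not move let the fingers close. It gives the time, the measured TCP pose, the force, the opening and the grip force at its end, in the units of the state.
- sense(): the state, without advancing time (a new reading comes with each control period).
- eyes.capture(name): name is "side" or "top" or "wrist"; returns the picture (420x560x3 uint8, red, green, blue); there is no depth.
- eyes.calibration(name): a dict with "fx", "fy", "cx", "cy" (pixels), "cam_to_world" (4x4, takes a point from camera to world coordinates); the wrist camera has in their place "mount" (4x4, takes a point from camera to tool coordinates, whose origin is the TCP and whose axes are the flange's). Camera axes: x right, y down, z forward; pixel columns grow to the right and rows downward; lengths in mm; the calibration is good to about 2 mm. A picture is of the moment at which its call begins: read the wrist's pose just before it. calibration takes no time and is no camera call.
- finish_job(): hands the job in; it is judged then, once.
The state is a dict: "time_s": time; "joints": joint angles; "dq": joint speeds; "tau": joint torques, N m; "eef_pos": TCP position; "ee_rot": TCP orientation; "force": force on the tool from outside, world axes, zero at the start; "wrist_torque": the same for the moment, N m; "grip_width": opening from 0.0 (shut) to 1.0 (fully open); "grip_force": force on a finger pad.
Only numpy, scipy, OpenCV 4.12 (cv2) and the standard library are available. Lean on these libraries where they do the work, as an engineer would, in place of code of your own. Each camera call takes 0.05 s, during which the arm holds its last target. There are 200 camera calls.

## Task

Open the green tool chest on the bench. Draw the bolt on its lid, lift the lid gently by its handle until it is stopped by the hidden second catch, let go, feel under the raised front skirt for the catch's tab and push it aside to the chest's left (its +y) without forcing it, then swing the lid up and leave it standing wide open, at least 55 degrees, bolt still drawn. Never wrench the lid against the catch or shove any part hard, and leave everything else on the bench where it is.

Things in the scene. Friction and masses are not known exactly. Their poses are not given: they have to be found in the camera images.
- chest: green steel tool chest fixed on the bench, 200 (x) x 300 (y) mm, 109 mm to the rim. Origin: centre of its underside. Front faces its own -x (roughly to the robot); +y is its left, for a person looking along its +x; z up. Lid hinge line along y at x=+95, z=110 mm. Front wall's outer face at x=-100 mm. Shut, the lid's top is at z=116 mm
- lid (a joint): lid angle, rad: 0 shut, grows as the front edge rises, to 1.35. Stiff hinge: it stays where it is left; lifting at the handle takes 8 to 14 N. With the bolt drawn it lifts freely to 0.20-0.26 rad (varies), where a bar under the lid meets the second catch: a hard stop, so lift slowly and stop at the first firm resistance
- lid_skirt (a point): middle of the lower edge of the lid's front skirt, a 3 mm sheet as wide as the chest. Shut: x=-134, y=0, z=79 mm in the chest's frame, 33 mm in front of the front wall; it hides the second catch and leaves no way in. With the lid lifted to the catch it is 45 to 60 mm higher, and shut fingertips slanting forward 35 to 40 degrees from straight down fit in under it
- catch_slot (a point): middle of the 110 mm long slot in the chest's front wall (x=-100, y=0, z=82 mm in its frame) from which the hidden catch's tab stands out 29 mm to the front: a plate 5 mm thick, 20 mm high, centred within 3 mm of this height, pointing 15 degrees to -y of straight forward. Its pivot, in the wall, is up to 30 mm to either side of this point and not measured: find it by feel, sweeping in +y
- catch (a joint): angle of the hidden catch about its upright pivot, rad: 0 at rest (holding), grows as its tab is pushed to the chest's +y. The lid is free from 0.5; hard stop at 0.95. Pushing 18 mm out from the wall that is about 9 mm and 19 mm of push from first touch. It drags with about 4 N, more if the lid is pulled up against it, and stays where it is left
- lid_handle (a point): middle of the round bar of the lid's dark bow handle: bar 12 mm thick, 90 mm long along the chest's y, its axis 38 mm above the lid's top. Shut it is at x=-95, y=0, z=154 mm in the chest's frame; it moves with the lid, 195 mm from the hinge line
- bolt (a joint): how far the bolt on top of the lid is drawn, m: 0 to about 0.004 shot, 0.045 fully drawn; free of its keeper above 0.030. It slides towards the chest's -y with about 3 N of drag and stays where it is left
- bolt_knob (a point): the black upright round knob of the bolt, 16 mm across; this point is on its axis, 10 mm below its top and 34 mm above the lid's top. With the lid shut and bolt shot: x=-30, y=+90, z=150 mm in the chest's frame. Its steel rod, 14 mm thick, lies along y and ends in a steel keeper at the chest's +y side
- oil_bottle: amber bottle 64 mm across, 170 mm tall; a bystander, origin at the centre of its underside
- screwdriver: screwdriver lying flat; a bystander, origin near its middle
- spanner: steel spanner lying flat; a bystander, origin near its middle
- pipe_socket: upright terracotta-coloured pipe end, 112 mm across, 90 mm tall; a bystander, origin at the centre of its underside
- red_bin: open red bin 120 x 100 x 60 mm; a bystander, origin at the centre of its underside
- mug: white mug 80 mm across, 90 mm tall; a bystander, origin at the centre of its underside

How it is judged:
By the outcome, as a careful person would: the job done as asked, in the order asked, and still so for the second after the job is handed in, with the robot touching nothing.
It also fails if it takes over 72 s, if anything falls off the work surface, if the arm or the gripper's body presses on something with over 40 N, if the wrist force passes 120 N, or if a joint passes its speed limit or range.

## Working session

There is one attempt and no reset: what is moved stays moved. The work goes in short steps, Python scripts to look and compute and a shell command to move; the robot and the scene stay as the last step left them, time stands still between calls to the robot, and variables do not carry over. Pictures are saved under pics/ and viewed, at most 10 in all, crops included, and the job is handed in when it is done.

```bash
ls; mkdir -p pics
python3 - <<'E'
from rig import sense, eyes
import cv2
s=sense();print(s)
for n in("top","side"):
    im=eyes.capture(n);cv2.imwrite(f"pics/{n}0.png",im[:,:,::-1]);c=eyes.calibration(n);print(n,c)
print(eyes.calibration("wrist"))
E
```

```text
pics
{'time_s': 0.0, 'joints': array([-1.56443610e+00,  3.13480278e-01,  1.49846234e+00, -2.05870386e-06,
        1.33100450e+00, -2.23406460e-01]), 'dq': array([-0.00049652,  0.0002833 , -0.0003339 ,  0.00032029, -0.00043476,
       -0.0005329 ]), 'tau': array([ 1.71814042e-05, -4.12267184e+01, -2.59743243e+01, -1.37315001e-04,
        4.11693327e-03, -9.33457642e-06]), 'eef_pos': array([ 119.55165013, -510.94763653,  241.71006966]), 'ee_rot': array([-6.73354919e-04,  9.93407908e-01,  1.14631019e-01,  7.23571557e-05]), 'force': array([-0.25791861, -0.2351669 , -0.62493237]), 'wrist_torque': array([-0.01320942,  0.00168436,  0.03079231]), 'grip_force': 0.0, 'grip_width': 1.0017401852438645}
top {'fx': 498.70387412108505, 'fy': 498.70387412108505, 'cx': 282.8467412846989, 'cy': 205.45318865340226, 'cam_to_world': array([[-1.02689177e-02, -9.97468943e-01,  7.03580673e-02,
         4.90004858e+02],
       [-9.99783024e-01,  1.15170402e-02,  1.73569337e-02,
         7.62321107e+00],
       [-1.81233190e-02, -7.01645644e-02, -9.97370783e-01,
         1.38916300e+03],
       [ 0.00000000e+
[... 282 characters left out ...]
5.54317299e-01,  4.54751784e-01, -6.97089053e-01,
         8.36789166e+02],
       [-1.33897805e-02, -8.42303941e-01, -5.38836511e-01,
         7.34850230e+02],
       [ 0.00000000e+00,  0.00000000e+00,  0.00000000e+00,
         1.00000000e+00]])}
{'fx': 291.2424633708297, 'fy': 291.2424633708297, 'cx': 275.9856460064969, 'cy': 207.13848917584045, 'mount': array([[ 8.03415696e-04, -9.54040020e-01, -2.99678151e-01,
         7.68573108e+01],
       [ 9.99999151e-01,  1.07405983e-03, -7.38395682e-04,
         9.25617490e-01],
       [ 1.02633130e-03, -2.99677303e-01,  9.54040073e-01,
        -1.31252929e+02],
       [ 0.00000000e+00,  0.00000000e+00,  0.00000000e+00,
         1.00000000e+00]])}
```

View pics/top0.png

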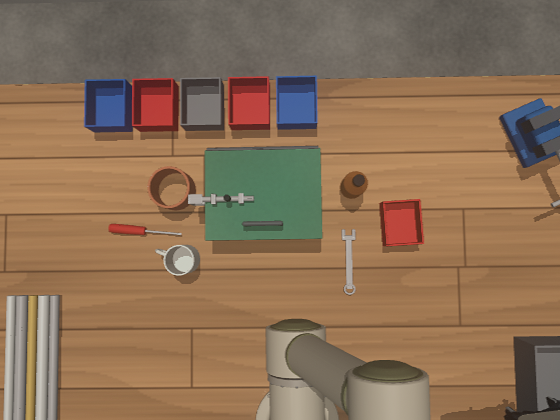

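View pics/side0.png

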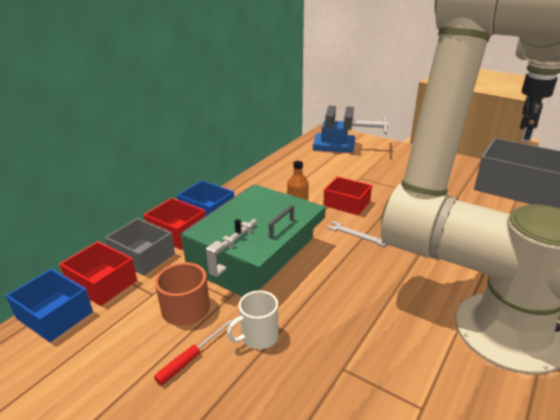

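The top view shows the chest at u 205–322, v 148–240, with the handle near (263,224) and the knob near (227,198). The side view agrees: the mug and pipe socket are on the chest's left, the bottle is on its right. Next I'll enlarge the chest area.

```bash
cat > h.py <<'E'
import numpy as np
from rig import sense, eyes
from scipy.spatial.transform import Rotation as R
def ray(name,u,v,z):
    c=eyes.calibration(name);M=c["cam_to_world"]
    d=M[:3,:3]@[(u-c["cx"])/c["fx"],(v-c["cy"])/c["fy"],1];o=M[:3,3]
    return o+d*(z-o[2])/d[2]
def proj(name,p):
    c=eyes.calibration(name);q=np.linalg.inv(c["cam_to_world"])@[*p,1]
    return [c["fx"]*q[0]/q[2]+c["cx"],c["fy"]*q[1]/q[2]+c["cy"]]
E
python3 - <<'E'
import cv2
im=cv2.imread("pics/top0.png")[135:255,190:340]
cv2.imwrite("pics/c1.png",cv2.resize(im,None,fx=5,fy=5,interpolation=cv2.INTER_CUBIC))
E
```

```text
(no output)
```

View pics/c1.png

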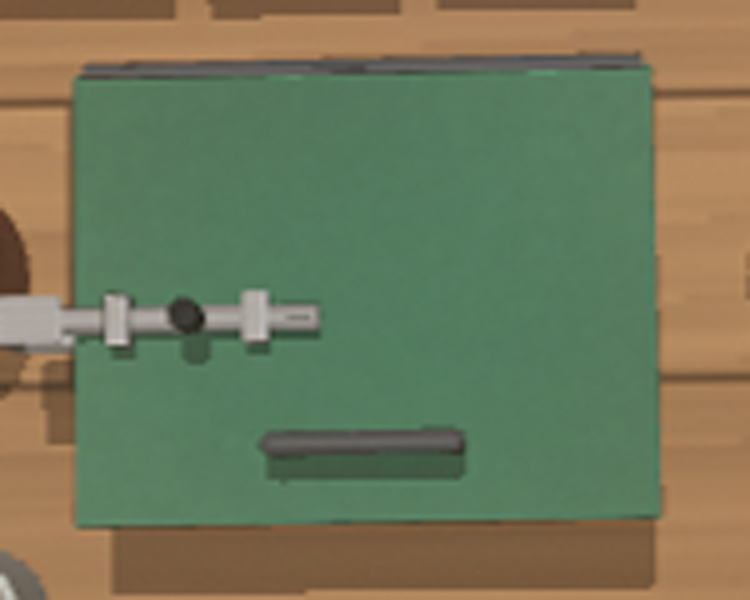

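Crop (×5, offset 190,135): handle bar ends are (261,443) and (464,440). The knob top is at (186,313), the front lid corners are (77,525) and (660,517), and the back corners are (75,75) and (650,67).

```bash
cat >> h.py <<'E'
CH=None
E
python3 - <<'E'
from h import *
f=lambda u,v,z:ray("top",190+(u-2)/5,135+(v-2)/5,z)
P={}
for k,a in dict(h1=(261,443,154),h2=(464,440,154),kn=(186,313,158),f1=(77,525,116),f2=(660,517,116),b1=(75,75,116),b2=(650,67,116)).items():
    P[k]=f(*a);print(k,P[k].round(1))
# fit chest pose
from scipy.optimize import least_squares
L=dict(h=(-95,0),kn=(-30,90),f1=(-134,150),f2=(-134,-150))
P["h"]=(P["h1"]+P["h2"])/2
def r(x):
    c,s=np.cos(x[2]),np.sin(x[2])
    return np.concatenate([np.array([x[0]+c*a-s*b,x[1]+s*a+c*b])-P[k][:2] for k,(a,b) in L.items()])
o=least_squares(r,[500,0,0]);print(o.x,np.degrees(o.x[2]),o.fun.round(1))
print(proj("side",[*P["kn"][:2],160]),proj("side",[*P["h"][:2],160]))
x=o.x;c,s=np.cos(x[2]),np.sin(x[2])
for a,b,z in((-30,90,160),(-95,45,158),(-95,-45,158)): print(proj("side",[x[0]+c*a-s*b,x[1]+s*a+c*b,z]))
for n,u,v,z in(("bottle",354,184,170),("mug",180,260,90),("pipe",171,187,90),("bin",402,223,60)): print(n,ray("top",u,v,z).round())
E
```

```text
h1 [534.2 131.4 154. ]
h2 [534.6  30.7 154. ]
kn [599. 168. 158.]
f1 [494.7 229.6 116. ]
f2 [495.7 -68.  116. ]
b1 [727.  230.8 116. ]
b2 [727.1 -66.5 116. ]
[ 6.29171225e+02  8.01226162e+01 -3.98563034e-04] -0.022835979691148096 [-0.2 -0.9  0.2  2.1  0.6  0.6 -0.6 -1.8]
[np.float64(236.37426886807685), np.float64(221.51934674024707)] [np.float64(280.2166008376425), np.float64(212.65899722989116)]
[np.float64(235.74137016673603), np.float64(221.91377761553235)]
[np.float64(269.77037963223233), np.float64(221.924214141236)]
[np.float64(290.6288215646193), np.float64(205.01657746001212)]
bottle [ 627. -146.  170.]
mug [442. 299.  90.]
pipe [634. 324.  90.]
bin [ 533. -285.   60.]
```

Fit residuals are within about 2 mm. The chest origin is at world (629, 80.5) with yaw about 0, so the knob is at (599,170.5) and the handle at (534,81). First I'll turn the gripper so it closes along world x.

```bash
cat >> h.py <<'E'
import sys
def R0(yaw,tilt=0):
    "tool yaw in deg (x axis direction), then tilt forward about world y"
    t,y=np.radians(tilt),np.radians(yaw)
    B=np.array([[np.cos(y),np.sin(y),0],[np.sin(y),-np.cos(y),0],[0,0,-1]])
    return R.from_rotvec([0,-t,0])*R.from_matrix(B)
def cur():
    s=sense();q=s["ee_rot"];return s["eef_pos"],R.from_quat([q[1],q[2],q[3],q[0]]),s
def to(p=None,rot=None):
    P,Q,s=cur()
    if p is not None: print("shift mm",(Q.inv().apply(np.array(p)-P)).round(1))
    if rot is not None: print("turn",(Q.inv()*rot).as_rotvec().round(4))
def st():
    P,Q,s=cur();print("t",round(s["time_s"],2),"P",P.round(1),"zax",Q.apply([0,0,1]).round(3),"xax",Q.apply([1,0,0]).round(3),"F",s["force"].round(1),"w",round(s["grip_width"]*85,1),"gf",round(float(s["grip_force"]),1))
E
python3 -c "
from h import *
to([599,170.5,235],R0(90))"
python3 -m jog '[[0,0,0,0,0,-0.149,0.04],[0,0,0,0,0,-0.149,0.04],[0,0,0,0,0,-0.149,0.04],[0,0,0,0,0,-0.149,0.04],[0,0,0,0,0,-0.149,0.04]]' 30
python3 -m jog '[[0,0,0,0,0,-0.149,0.04],[0,0,0,0,0,-0.149,0.04],[0,0,0,0,0,-0.149,0.04],[0,0,0,0,0,-0.149,0.04],[0,0,0,0,0,0,0.04]]'
python3 -c "
from h import *
st();to([599,170.5,240],R0(90))"
```

```text
shift mm [ 622.1 -554.4    7.6]
turn [-7.000e-04 -9.000e-04 -1.341e+00]
time_s: 0.6
eef_pos: [119.6, -511.0, 241.9]
ee_rot: [-0.0, 0.882, 0.471, 0.0]
force: [0.2, 0.2, -0.5]
grip_width: 0.47
grip_force: 0.0
time_s: 1.1
eef_pos: [119.6, -511.1, 242.0]
ee_rot: [-0.0, 0.707, 0.708, 0.0]
force: [-0.3, -0.6, 0.7]
grip_width: 0.469
grip_force: 0.0
t 1.1 P [ 119.6 -511.1  242. ] zax [-0.     0.001 -1.   ] xax [-0.001  1.     0.001] F [-0.3 -0.6  0.7] w 39.8 gf 0.0
shift mm [680.9 480.3   2.4]
turn [-0.     -0.0007  0.0013]
```

```bash
J="python3 -m jog"
$J '[[0.02,0.014,0,0,0,0,0.04],[0.04,0.028,0,0,0,0,0.04],[0.04,0.028,0,0,0,0,0.04],[0.04,0.028,0,0,0,0,0.04],[0.04,0.028,0,0,0,0,0.04]]'>/dev/null
$J '[[0.04,0.028,0,0,0,0,0.04],[0.04,0.028,0,0,0,0,0.04],[0.04,0.028,0,0,0,0,0.04],[0.04,0.028,0,0,0,0,0.04],[0.04,0.028,0,0,0,0,0.04]]'>/dev/null
$J '[[0.04,0.028,0,0,0,0,0.04],[0.04,0.028,0,0,0,0,0.04],[0.04,0.028,0,0,0,0,0.04],[0.04,0.028,0,0,0,0,0.04],[0.04,0.028,0,0,0,0,0.04]]'
python3 -c "
from h import *
st();to([599,170.5,200],R0(90))"
```

```text
time_s: 2.6
eef_pos: [526.4, 70.9, 242.2]
ee_rot: [0.0, 0.709, 0.706, -0.0]
force: [0.5, -1.4, 1.5]
grip_width: 0.469
grip_force: 0.0
t 2.6 P [526.4  70.9 242.2] zax [-0. -0. -1.] xax [ 0.004  1.    -0.   ] F [ 0.5 -1.4  1.5] w 39.8 gf 0.0
shift mm [100.   72.2  42.2]
turn [-0.      0.0001 -0.0044]
```

```bash
J="python3 -m jog"
$J '[[0.035,0.025,0,0,0,0,0.04],[0.035,0.025,0,0,0,0,0.04],[0.022,0.016,0,0,0,0,0.04],[0,0,0.02,0,0,0,0.04],[0,0,0.01,0,0,0,0.04]]'
python3 - <<'E'
from h import *
import cv2
st();to([599,170.5,153],R0(90))
P,Q,s=cur();im=eyes.capture("wrist");cv2.imwrite("pics/w1.png",im[:,:,::-1])
c=eyes.calibration("wrist")
def pw(p):
    t=Q.inv().apply(np.array(p)-P);q=np.linalg.inv(c["mount"])@[*t,1];return (c["fx"]*q[0]/q[2]+c["cx"]).round(1),(c["fy"]*q[1]/q[2]+c["cy"]).round(1)
print("knob top",pw([599,170.5,160]),"handle ends",pw([534,125.5,160]),pw([534,35.5,160]),"fl corner",pw([495,230.5,116]))
E
```

```text
time_s: 3.1
eef_pos: [591.1, 161.3, 210.2]
ee_rot: [-0.001, 0.708, 0.706, -0.001]
force: [-0.3, 0.2, -0.5]
grip_width: 0.472
grip_force: 0.0
t 3.1 P [591.1 161.3 210.2] zax [-0.003 -0.    -1.   ] xax [ 0.003  1.    -0.   ] F [-0.3  0.2 -0.5] w 40.2 gf 0.0
shift mm [ 9.2  8.  57.2]
turn [-0.0028  0.0003 -0.0027]
knob top (np.float64(287.3), np.float64(221.2)) handle ends (np.float64(195.1), np.float64(280.8)) (np.float64(204.6), np.float64(379.4)) fl corner (np.float64(146.8), np.float64(125.4))
```

View pics/w1.png

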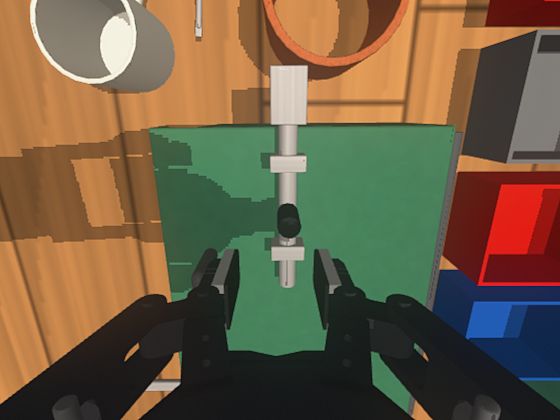

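The knob top is at (288,217) against a predicted (287,221), and the lid's front-left corner at (150,127) against (147,125), so the pose is good. A guide bracket stands on the knob's -y side, so I'll grip the knob high.

```bash
J="python3 -m jog"
$J '[[0.0095,0.008,0,0,0,0,0.04],[0,0,0.025,0,0,0,0.04],[0,0,0.02,0,0,0,0.04],[0,0,0.006,0,0,0,0.04],[0,0,0,0,0,0,0.04]]' 30
python3 -c "
from h import *
st()"
$J '[[0,0,0,0,0,0,0.005],[0,0,0,0,0,0,0.005],[0,0,0,0,0,0,0.005],[0,0,0,0,0,0,0.005],[0,0,0,0,0,0,0.005]]' 25
python3 -c "
from h import *
st()"
$J '[[-0.003,0,0,0,0,0,0.005],[-0.005,0,0,0,0,0,0.005],[-0.005,0,0,0,0,0,0.005]]'
```

```text
time_s: 3.65
eef_pos: [599.4, 169.8, 161.2]
ee_rot: [-0.0, 0.708, 0.706, -0.0]
force: [-0.1, 0.6, 1.0]
grip_width: 0.47
grip_force: 0.0
t 3.65 P [599.4 169.8 161.2] zax [-0.001 -0.    -1.   ] xax [ 0.002  1.    -0.   ] F [-0.1  0.6  1. ] w 40.0 gf 0.0
time_s: 4.15
eef_pos: [599.6, 170.2, 162.7]
ee_rot: [0.0, 0.707, 0.707, 0.0]
force: [-5.2, -1.2, 5.8]
grip_width: 0.172
grip_force: 24.5
t 4.15 P [599.6 170.2 162.7] zax [ 0.001 -0.    -1.   ] xax [ 0.  1. -0.] F [-5.2 -1.2  5.8] w 14.6 gf 24.5
time_s: 4.45
eef_pos: [599.6, 158.0, 162.8]
ee_rot: [0.0, 0.707, 0.707, 0.001]
force: [-3.6, 2.9, 5.2]
grip_width: 0.174
grip_force: 24.4
```

```bash
J="python3 -m jog"
$J '[[-0.006,0,0,0,0,0,0.005],[-0.006,0,0,0,0,0,0.005],[-0.006,0,0,0,0,0,0.005],[-0.004,0,0,0,0,0,0.005]]'
$J '[[-0.003,0,0,0,0,0,0.005],[-0.002,0,0,0,0,0,0.005]]'
$J '[[-0.002,0,0,0,0,0,0.005],[0,0,0,0,0,0,0.005]]'
python3 - <<'E'
from h import *
import cv2
st();im=eyes.capture("top")[135:255,190:340];cv2.imwrite("pics/c2.png",cv2.resize(im[:,:,::-1],None,fx=5,fy=5))
E
```

```text
time_s: 4.85
eef_pos: [599.7, 135.7, 162.8]
ee_rot: [0.0, 0.707, 0.707, 0.001]
force: [-3.7, 2.7, 5.8]
grip_width: 0.168
grip_force: 24.4
time_s: 5.05
eef_pos: [599.7, 130.8, 162.8]
ee_rot: [0.0, 0.707, 0.707, 0.001]
force: [-3.3, 3.3, 6.0]
grip_width: 0.173
grip_force: 24.4
time_s: 5.25
eef_pos: [599.7, 128.6, 162.8]
ee_rot: [0.0, 0.707, 0.707, 0.001]
force: [-3.6, 1.1, 6.6]
grip_width: 0.173
grip_force: 24.4
t 5.25 P [599.7 128.6 162.8] zax [ 0.002  0.001 -1.   ] xax [0.    1.    0.001] F [-3.6  1.1  6.6] w 14.7 gf 24.4
```

The bolt came out about 42 mm at roughly 3 N of drag. Now I'll release it and go to the handle.

```bash
J="python3 -m jog"
$J '[[0,0,0,0,0,0,0.04],[0,0,0,0,0,0,0.04],[0,0,0,0,0,0,0.04],[0,0,-0.02,0,0,0,0.04],[0,0,-0.03,0,0,0,0.04]]' 40
$J '[[-0.02,-0.026,0,0,0,0,0.04],[-0.027,-0.039,0,0,0,0,0.04],[0,0,0,0,0,0,0.04]]'
python3 - <<'E'
from h import *
import cv2
st();to([534,81,146],R0(90))
P,Q,s=cur();im=eyes.capture("wrist");cv2.imwrite("pics/w2.png",im[:,:,::-1])
c=eyes.calibration("wrist")
def pw(p):
    t=Q.inv().apply(np.array(p)-P);q=np.linalg.inv(c["mount"])@[*t,1];return (c["fx"]*q[0]/q[2]+c["cx"]).round(1),(c["fy"]*q[1]/q[2]+c["cy"]).round(1)
print("handle +y end",pw([534,125.5,160]),"mid",pw([534,80.5,160]),"knob",pw([599,128,160]))
E
```

```text
time_s: 5.8
eef_pos: [598.9, 128.2, 210.3]
ee_rot: [-0.001, 0.707, 0.707, -0.001]
force: [0.5, -1.3, 0.3]
grip_width: 0.467
grip_force: 0.0
time_s: 6.1
eef_pos: [530.4, 79.7, 210.3]
ee_rot: [-0.002, 0.708, 0.706, -0.002]
force: [0.4, 0.1, 0.5]
grip_width: 0.468
grip_force: 0.0
t 6.1 P [530.4  79.7 210.3] zax [-0.005 -0.    -1.   ] xax [ 0.002  1.    -0.   ] F [0.4 0.1 0.5] w 39.8 gf 0.0
shift mm [ 1.3  3.9 64.2]
turn [-0.0051  0.0003 -0.0017]
handle +y end (np.float64(281.3), np.float64(166.1)) mid (np.float64(281.0), np.float64(232.9)) knob (np.float64(385.9), np.float64(162.1))
```

View pics/w2.png

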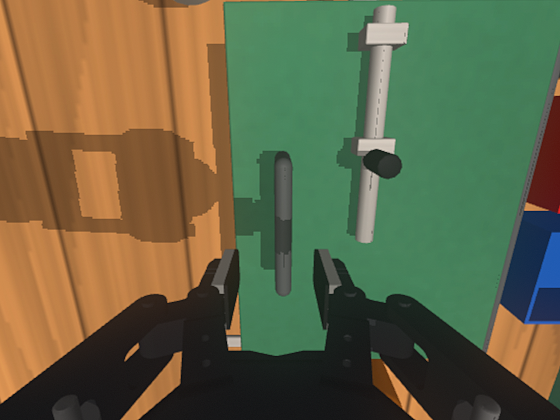

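The handle bar shows at u≈284, v 152–296 (predicted u 281), centred between the open fingers. The knob is drawn past its bracket and the keeper end is clear. Descending onto the bar.

```bash
J="python3 -m jog"
$J '[[0.002,0.001,0.02,0,0,0,0.04],[0,0,0.025,0,0,0,0.04],[0,0,0.015,0,0,0,0.04],[0,0,0.004,0,0,0,0.04],[0,0,0,0,0,0,0.04]]' 40
$J '[[0,0,0,0,0,0,0.003],[0,0,0,0,0,0,0.003],[0,0,0,0,0,0,0.003],[0,0,0,0,0,0,0.003],[0,0,0,0,0,0,0.003]]' 40
```

```text
time_s: 6.65
eef_pos: [536.1, 83.5, 147.3]
ee_rot: [0.0, 0.707, 0.707, 0.0]
force: [-0.1, -0.5, 0.7]
grip_width: 0.472
grip_force: 0.0
time_s: 7.15
eef_pos: [534.9, 83.4, 148.3]
ee_rot: [-0.0, 0.707, 0.707, -0.001]
force: [-6.6, -1.2, 6.3]
grip_width: 0.124
grip_force: 39.1
```

```bash
J="python3 -m jog"
$J '[[0,0.0005,-0.002,0,0,0,0.003],[0,0.001,-0.004,0,0,0,0.003],[0,0.001,-0.0035,0,0,0,0.003],[0,0.001,-0.003,0,0,0,0.003],[0,0,0,0,0,0,0.003]]'
$J '[[0,0.001,-0.003,0,0,0,0.003],[0,0.001,-0.003,0,0,0,0.003],[0,0.001,-0.003,0,0,0,0.003],[0,0.001,-0.003,0,0,0,0.003],[0,0,0,0,0,0,0.003]]'
$J '[[0,0.001,-0.002,0,0,0,0.003],[0,0.001,-0.002,0,0,0,0.003],[0,0,0,0,0,0,0.003]]'
```

```text
time_s: 7.65
eef_pos: [537.8, 83.4, 159.6]
ee_rot: [-0.002, 0.707, 0.707, -0.002]
force: [-9.2, -0.4, -2.2]
grip_width: 0.127
grip_force: 39.4
time_s: 8.15
eef_pos: [541.6, 83.4, 171.5]
ee_rot: [-0.002, 0.707, 0.707, -0.002]
force: [-10.4, 0.3, -2.2]
grip_width: 0.119
grip_force: 39.2
time_s: 8.45
eef_pos: [543.0, 83.4, 175.3]
ee_rot: [-0.002, 0.707, 0.707, -0.002]
force: [-12.8, -1.0, -2.0]
grip_width: 0.126
grip_force: 39.3
```

```bash
J="python3 -m jog"
$J '[[0,0.0006,-0.002,0,0,0,0.003],[0,0.0006,-0.002,0,0,0,0.003],[0,0,0,0,0,0,0.003]]' | grep -E "pos|force:"
$J '[[0,0.0006,-0.002,0,0,0,0.003],[0,0,0,0,0,0,0.003]]' | grep -E "pos|force:"
$J '[[0,0.0006,-0.002,0,0,0,0.003],[0,0,0,0,0,0,0.003]]' | grep -E "pos|force:"
```

```text
eef_pos: [544.6, 83.4, 179.4]
force: [-11.8, 0.0, -3.5]
grip_force: 39.2
eef_pos: [545.4, 83.4, 181.4]
force: [-9.9, -0.5, -3.5]
grip_force: 39.2
eef_pos: [546.2, 83.4, 183.3]
force: [-9.0, 0.2, -4.8]
grip_force: 39.2
```

```bash
J="python3 -m jog"
$J '[[0,0.0004,-0.001,0,0,0,0.003],[0,0,0,0,0,0,0.003]]' | grep -E "pos|^force:"
$J '[[0,0.0004,-0.001,0,0,0,0.003],[0,0,0,0,0,0,0.003]]' | grep -E "pos|^force:"
$J '[[0,0.0004,-0.001,0,0,0,0.003],[0,0,0,0,0,0,0.003]]' | grep -E "pos|^force:"
```

```text
eef_pos: [546.5, 83.4, 184.2]
force: [-8.3, -0.5, -6.3]
eef_pos: [547.0, 83.4, 185.3]
force: [-8.7, -0.1, -5.4]
eef_pos: [547.5, 83.4, 186.3]
force: [-7.5, 0.3, -4.8]
```

```bash
J="python3 -m jog"
$J '[[0,0.0004,-0.001,0,0,0,0.003],[0,0,0,0,0,0,0.003]]' | grep -E "pos|^force:"
$J '[[0,0.0004,-0.001,0,0,0,0.003],[0,0,0,0,0,0,0.003]]' | grep -E "pos|^force:"
```

```text
eef_pos: [547.9, 83.4, 187.3]
force: [-7.1, 0.1, -5.7]
eef_pos: [548.3, 83.4, 188.3]
force: [-7.6, -0.0, -5.4]
```

```bash
J="python3 -m jog"
$J '[[0,0.0004,-0.001,0,0,0,0.003],[0,0,0,0,0,0,0.003]]' | grep -E "pos|^force:"
$J '[[0,0.0004,-0.001,0,0,0,0.003],[0,0,0,0,0,0,0.003]]' | grep -E "pos|^force:"
```

```text
eef_pos: [548.8, 83.4, 189.3]
force: [-6.5, -0.1, -5.8]
eef_pos: [549.2, 83.4, 190.2]
force: [-6.0, 0.1, -6.2]
```

```bash
J="python3 -m jog"
$J '[[0,0.0004,-0.001,0,0,0,0.003],[0,0,0,0,0,0,0.003]]' | grep -E "pos|^force:"
$J '[[0,0.0004,-0.001,0,0,0,0.003],[0,0,0,0,0,0,0.003]]' | grep -E "pos|^force:"
```

```text
eef_pos: [549.7, 83.4, 191.3]
force: [-6.4, -0.6, -5.2]
eef_pos: [550.2, 83.4, 192.4]
force: [-6.0, -0.2, -5.9]
```

```bash
J="python3 -m jog"
$J '[[0,0.0004,-0.001,0,0,0,0.003],[0,0,0,0,0,0,0.003]]' | grep -E "pos|^force:"
```

```text
eef_pos: [550.7, 83.4, 193.4]
force: [-6.0, 0.6, -6.3]
```

```bash
J="python3 -m jog"
$J '[[0,0.0004,-0.001,0,0,0,0.003],[0,0,0,0,0,0,0.003]]' | grep -E "pos|^force:"
```

```text
eef_pos: [551.2, 83.4, 194.5]
force: [-5.0, 0.9, -6.6]
```

```bash
J="python3 -m jog"
$J '[[0,0.0004,-0.001,0,0,0,0.003],[0,0,0,0,0,0,0.003]]' | grep -E "pos|^force:"
```

```text
eef_pos: [551.5, 83.4, 195.0]
force: [-6.0, 0.6, -10.4]
```

The force stepped from -6.6 to -10.4 N and the travel fell short. With dz≈46.7 mm (about 0.255 rad) this is the catch. I'll back off slightly, let go and look.

```bash
J="python3 -m jog"
$J '[[0,-0.0006,0.0015,0,0,0,0.003],[0,0,0,0,0,0,0.003]]' | grep -E "pos|^force:"
$J '[[0,0,0,0,0,0,0.04],[0,0,0,0,0,0,0.04],[0,0,0,0,0,0,0.04],[0,0,-0.02,0,0,0,0.04],[0,0,-0.03,0,0,0,0.04]]'
$J '[[0,0,-0.04,0,0,0,0.02],[0,-0.03,-0.02,0,0,0,0.0],[0,-0.045,0,0,0,0,0.0],[0,-0.045,0,0,0,0,0.0],[0,-0.03,0,0,0,0,0.0]]'
python3 - <<'E'
from h import *
import cv2
st();im=eyes.capture("side")[130:330,150:380];cv2.imwrite("pics/s1.png",cv2.resize(im[:,:,::-1],None,fx=3,fy=3,interpolation=cv2.INTER_CUBIC))
def lid(x,y,z,th): # chest-frame point on lid -> world
    X,Z=x-95,z-110;return [629+95+X*np.cos(th)+Z*np.sin(th),80.5+y,110-X*np.sin(th)+Z*np.cos(th)]
for th in(.0,.2,.23,.255): print(th,[((np.array(proj("side",lid(*a,th)))-[150,130])*3).round() for a in((-134,150,79),(-134,-150,79),(-95,45,160),(-95,-45,160))])
E
```

```text
eef_pos: [551.4, 83.4, 194.8]
force: [-7.6, 0.4, -3.4]
time_s: 12.25
eef_pos: [551.4, 83.2, 244.1]
ee_rot: [-0.001, 0.707, 0.707, -0.001]
force: [0.7, -0.9, 0.7]
grip_width: 0.47
grip_force: 0.0
time_s: 12.75
eef_pos: [399.7, 83.4, 304.9]
ee_rot: [0.001, 0.707, 0.707, 0.001]
force: [1.0, -0.1, 0.2]
grip_width: 0.005
grip_force: 0.0
t 12.75 P [399.7  83.4 304.9] zax [ 0.002 -0.    -1.   ] xax [-0.  1. -0.] F [ 1.  -0.1  0.2] w 0.4 gf 0.0
0.0 [array([324., 447.]), array([522., 262.]), array([359., 274.]), array([422., 223.])]
0.2 [array([323., 398.]), array([526., 218.]), array([343., 228.]), array([407., 180.])]
0.23 [array([322., 391.]), array([525., 211.]), array([340., 222.]), array([405., 173.])]
0.255 [array([321., 384.]), array([525., 205.]), array([337., 216.]), array([402., 168.])]
```

View pics/s1.png

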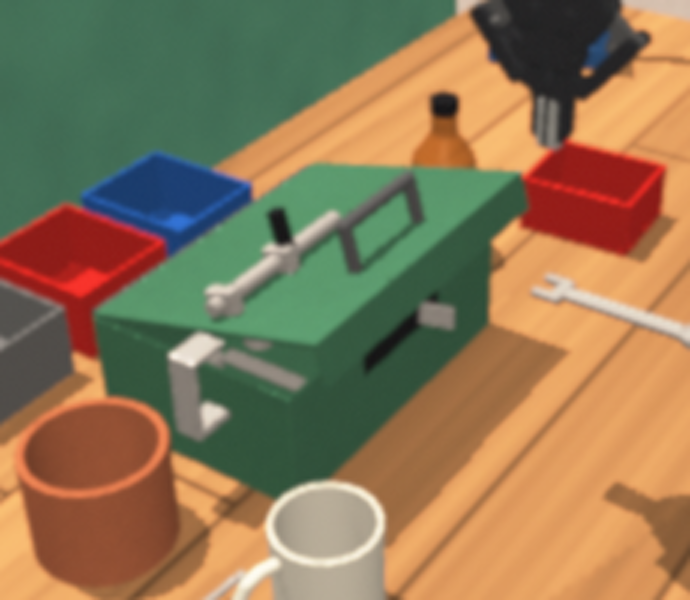

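The lid stands at about 0.255 rad (skirt corners at (321,384) and (525,205) match). The slot runs from (366,362) to (437,300) and the tab stands out at its -y end, tip near (455,318).

```bash
python3 - <<'E'
from h import *
for n,u,v in(("tip",455,318),("tab mid",437,314),("base",420,313),("slot+",366,362),("slot-",437,300)):
    p=ray("side",150+(u-1)/3,130+(v-1)/3,82);print(n,(p-[629,80.5,0]).round(1))
E
python3 -c "
from h import *
to(None,R0(0,38));to(None,R0(180,38));print(sense()['joints'].round(2)); print(R0(180,38).as_matrix().round(2))"
```

```text
tip [-129.9  -40.2   82. ]
tab mid [-114.1  -37.    82. ]
base [-101.3  -30.5   82. ]
slot+ [-101.9   50.4   82. ]
slot- [-103.   -54.7   82. ]
turn [-0.5182  0.5181  1.5089]
turn [-0.5179 -0.5181 -1.5071]
[-0.08 -0.    1.7  -0.    1.44 -0.08]
[[-0.79  0.    0.62]
 [ 0.    1.   -0.  ]
 [-0.62  0.   -0.79]]
```

The tab's pivot is near chest y≈-30 and its tip is at (-130,-40). I'll tilt the shut fingers 38° forward, camera side down, and approach on the tab's -y side.

```bash
J="python3 -m jog"
$J '[[0,0,0,-0.043,-0.043,-0.126,0],[0,0,0,-0.043,-0.043,-0.126,0],[0,0,0,-0.043,-0.043,-0.126,0],[0,0,0,-0.043,-0.043,-0.126,0],[0,0,0,-0.043,-0.043,-0.126,0]]' >/dev/null
$J '[[0,0,0,-0.043,-0.043,-0.126,0],[0,0,0,-0.043,-0.043,-0.126,0],[0,0,0,-0.043,-0.043,-0.126,0],[0,0,0,-0.043,-0.043,-0.126,0],[0,0,0,-0.043,-0.043,-0.126,0]]' >/dev/null
$J '[[0,0,0,-0.043,-0.043,-0.126,0],[0,0,0,-0.043,-0.043,-0.126,0],[0,0,0,0,0,0,0]]'
python3 -c "
from h import *
st();to([428.4,5.5,171.4],R0(180,38))"
```

```text
time_s: 14.1
eef_pos: [401.4, 82.8, 304.6]
ee_rot: [0.322, 0.004, 0.947, -0.0]
force: [-0.1, 0.0, 0.6]
grip_width: -0.001
grip_force: 0.0
t 14.1 P [401.4  82.8 304.6] zax [ 0.61  -0.003 -0.792] xax [-0.792  0.008 -0.61 ] F [-0.1  0.   0.6] w -0.1 gf 0.0
shift mm [ 59.3 -77.5 122.2]
turn [-0.0028 -0.0072 -0.0076]
```

```bash
J="python3 -m jog"
$J '[[0.016,-0.02,0.032,-0.003,-0.007,-0.008,0],[0.017,-0.022,0.035,0,0,0,0],[0.016,-0.021,0.033,0,0,0,0],[0.010,-0.0145,0.022,0,0,0,0],[0,0,0,0,0,0,0]]'
python3 -c "
from h import *
st();to([496.2,5.5,84.7],R0(180,38))"
```

```text
time_s: 14.6
eef_pos: [429.0, 8.0, 173.4]
ee_rot: [0.322, 0.002, 0.947, 0.002]
force: [0.3, -0.8, 0.6]
grip_width: 0.001
grip_force: 0.0
t 14.6 P [429.    8.  173.4] zax [ 0.61   0.003 -0.792] xax [-0.792  0.006 -0.61 ] F [ 0.3 -0.8  0.6] w 0.1 gf 0.0
shift mm [  0.9  -2.8 111.3]
turn [ 0.003  -0.0067 -0.0063]
```

```bash
J="python3 -m jog"
$J '[[0,-0.002,0.03,0,-0.0067,-0.006,0],[0,0,0.03,0,0,0,0],[0,0,0.02,0,0,0,0],[0,0,0,0,0,0,0]]' | grep -E "pos|^force"
$J '[[0,0,0.015,0,0,0,0],[0,0,0.010,0,0,0,0],[0,0,0.006,0,0,0,0],[0,0,0,0,0,0,0]]' | grep -E "pos|^force"
python3 -c "
from h import *
st();to([496.2,5.5,84.7],R0(180,38))"
```

```text
eef_pos: [482.5, 11.4, 122.0]
force: [-0.4, -0.2, 0.5]
eef_pos: [502.0, 13.6, 105.5]
force: [-4.2, 0.3, -0.2]
t 15.4 P [502.   13.6 105.5] zax [ 0.598 -0.004 -0.801] xax [-0.801 -0.002 -0.598] F [-4.2  0.3 -0.2] w -0.3 gf 0.0
shift mm [17.1 -8.  13.2]
turn [-0.0044 -0.022   0.0023]
```

```bash
python3 -c "
from h import *
s=sense();print(s['joints'].round(3),s['wrist_torque'].round(2),s['force'].round(1))"
```

```text
[-0.291  0.244  2.184  1.076  0.192 -2.877] [ 0.02  0.74 -0.02] [-4.2  0.3 -0.2]
```

j6 is at its limit (-2.88) near a wrist singularity, and a finger is lightly brushing the skirt (4 N). I'll back straight out and turn half a turn to the mirror orientation, where the wrist has room.

```bash
J="python3 -m jog"
$J '[[0.004,0,-0.02,0,0,0,0],[0,0,-0.03,0,0,0,0],[0,0,-0.04,0,0,0,0],[0,0,-0.04,0,0,0,0],[0,0,0,0,0,0,0]]' | grep -E "pos|^force"
$J '[[-0.02,0,-0.04,0,0,0,0],[-0.02,0,-0.04,0,0,0,0],[0,0,0,0,0,0,0]]' | grep -E "pos|^force"
python3 -c "
from h import *
st();s=sense();print(s['joints'].round(3));to(None,R0(180,38))"
```

```text
eef_pos: [420.9, 13.5, 212.3]
force: [1.1, -0.3, -0.1]
eef_pos: [406.5, 13.7, 301.0]
force: [1.0, 0.2, 0.1]
t 16.2 P [406.5  13.7 301. ] zax [ 0.606 -0.009 -0.795] xax [-0.795 -0.004 -0.606] F [1.  0.2 0.1] w -0.0 gf 0.0
[-0.404 -0.349  2.123  0.332  0.781 -2.142]
turn [-0.0094 -0.0118  0.0041]
```

```bash
J="python3 -m jog"
for i in 1; do
$J '[[0,0,0,0,0,0.149,0],[0,0,0,0,0,0.149,0],[0,0,0,0,0,0.149,0],[0,0,0,0,0,0.149,0],[0,0,0,0,0,0.149,0]]' >/dev/null
$J '[[0,0,0,0,0,0.149,0],[0,0,0,0,0,0.149,0],[0,0,0,0,0,0.149,0],[0,0,0,0,0,0.149,0],[0,0,0,0,0,0.149,0]]' >/dev/null
$J '[[0,0,0,0,0,0.149,0],[0,0,0,0,0,0.149,0],[0,0,0,0,0,0.149,0],[0,0,0,0,0,0.149,0],[0,0,0,0,0,0.149,0]]' >/dev/null
$J '[[0,0,0,0,0,0.149,0],[0,0,0,0,0,0.149,0],[0,0,0,0,0,0.149,0],[0,0,0,0,0,0.149,0],[0,0,0,0,0,0.149,0]]' >/dev/null
$J '[[0,0,0,0,0,0.149,0],[0,0,0,0,0,0,0]]' >/dev/null
done
python3 -c "
from h import *
st();s=sense();print(s['joints'].round(3));to([428.4,5.5,171.4],R0(0,38))"
```

```text
t 18.4 P [405.5  14.3 294.7] zax [ 0.598 -0.006 -0.801] xax [0.801 0.013 0.598] F [ 0.3 -0.8 -0.4] w -0.2 gf 0.0
[-0.404 -0.342  2.131  0.334  0.777  0.986]
shift mm [-55.5   7.5 112.6]
turn [0.0054 0.0221 0.0132]
```

```bash
J="python3 -m jog"
$J '[[-0.015,0.002,0.03,0.005,0.022,0.013,0],[-0.015,0.002,0.03,0,0,0,0],[-0.015,0.002,0.03,0,0,0,0],[-0.01,0.0015,0.022,0,0,0,0],[0,0,0,0,0,0,0]]' | grep -E "pos|^force"
python3 -c "
from h import *
st();s=sense();print(s['joints'].round(3));to([428.4,5.5,171.4],R0(0,38))"
```

```text
eef_pos: [429.6, 6.6, 170.2]
force: [0.6, 0.7, 1.1]
t 18.9 P [429.6   6.6 170.2] zax [ 0.612  0.001 -0.791] xax [0.791 0.004 0.612] F [0.6 0.7 1.1] w -0.0 gf 0.0
[-0.405 -0.078  2.312  0.717  0.378  0.558]
shift mm [-0.2  1.1 -1.7]
turn [-0.0013  0.0052  0.0039]
```

```bash
J="python3 -m jog"
$J '[[0,0.001,0.015,0,0.005,0.004,0],[0,0,0.015,0,0,0,0],[0,0,0.015,0,0,0,0],[0,0,0.015,0,0,0,0],[0,0,0,0,0,0,0]]' | grep -E "pos|^force"
python3 -c "
from h import *
st();s=sense();print(s['joints'].round(3));to([496.2,5.5,84.7],R0(0,38))"
```

```text
eef_pos: [468.5, 5.4, 126.3]
force: [0.3, 0.4, 0.3]
t 19.4 P [468.5   5.4 126.3] zax [ 0.621  0.001 -0.784] xax [0.784 0.    0.621] F [0.3 0.4 0.3] w 0.1 gf 0.0
[-0.359  0.124  2.274  1.13   0.245  0.166]
shift mm [-4.1 -0.  49.8]
turn [-0.0008 -0.0063  0.0004]
```

```bash
J="python3 -m jog"
$J '[[-0.002,0,0.012,0,-0.006,0,0],[-0.002,0,0.012,0,0,0,0],[0,0,0.012,0,0,0,0],[0,0,0.010,0,0,0,0],[0,0,0,0,0,0,0]]' | grep -E "pos|^force"
python3 -c "
from h import *
st();s=sense();print(s['joints'].round(3));to([496.2,5.5,84.7],R0(0,38))"
```

```text
eef_pos: [493.7, 5.4, 88.3]
force: [-0.2, 0.0, 0.9]
t 19.9 P [493.7   5.4  88.3] zax [ 0.617  0.001 -0.787] xax [ 0.787 -0.     0.617] F [-0.2  0.   0.9] w -0.1 gf 0.0
[-0.331  0.274  2.234  1.591  0.202 -0.284]
shift mm [-0.2 -0.1  4.4]
turn [-0.0007 -0.0019 -0.0003]
```

```bash
J="python3 -m jog"
$J '[[0,0,0.004,0,0,0,0],[0,-0.004,0,0,0,0,0],[0,-0.004,0,0,0,0,0],[0,-0.003,0,0,0,0,0],[0,0,0,0,0,0,0]]' | grep -E "pos|^force"
$J '[[0,-0.002,0,0,0,0,0],[0,0,0,0,0,0,0]]' | grep -E "pos|^force"
$J '[[0,-0.002,0,0,0,0,0],[0,0,0,0,0,0,0]]' | grep -E "pos|^force"
```

```text
eef_pos: [495.5, 16.7, 84.7]
force: [-0.5, -0.8, -0.2]
eef_pos: [495.6, 18.3, 84.3]
force: [-0.0, -0.0, 0.7]
eef_pos: [495.6, 20.3, 84.3]
force: [-0.3, -0.2, 0.6]
```

```bash
J="python3 -m jog"
$J '[[0,-0.002,0,0,0,0,0],[0,0,0,0,0,0,0]]' | grep -E "pos|^force"
$J '[[0,-0.002,0,0,0,0,0],[0,0,0,0,0,0,0]]' | grep -E "pos|^force"
$J '[[0,-0.002,0,0,0,0,0],[0,0,0,0,0,0,0]]' | grep -E "pos|^force"
```

```text
eef_pos: [495.6, 22.3, 84.3]
force: [0.9, -0.4, -0.6]
eef_pos: [495.6, 24.3, 84.3]
force: [-0.2, -0.4, -0.0]
eef_pos: [495.6, 26.3, 84.3]
force: [0.4, -0.1, -0.1]
```

```bash
J="python3 -m jog"
$J '[[0,-0.002,0,0,0,0,0],[0,0,0,0,0,0,0]]' | grep -E "pos|^force"
$J '[[0,-0.002,0,0,0,0,0],[0,0,0,0,0,0,0]]' | grep -E "pos|^force"
```

```text
eef_pos: [495.6, 28.3, 84.3]
force: [0.1, 0.7, -0.3]
eef_pos: [495.6, 30.2, 84.3]
force: [-0.3, -1.5, -0.5]
```

```bash
J="python3 -m jog"
$J '[[0,-0.002,0,0,0,0,0],[0,0,0,0,0,0,0]]' | grep -E "pos|^force"
$J '[[0,-0.002,0,0,0,0,0],[0,0,0,0,0,0,0]]' | grep -E "pos|^force"
```

```text
eef_pos: [495.5, 32.0, 84.2]
force: [-1.4, -3.2, 1.4]
eef_pos: [494.8, 34.1, 83.8]
force: [-6.8, -4.2, 2.5]
```

```bash
J="python3 -m jog"
$J '[[0,-0.002,0,0,0,0,0],[0,0,0,0,0,0,0]]' | grep -E "pos|^force"
$J '[[0,-0.002,0,0,0,0,0],[0,0,0,0,0,0,0]]' | grep -E "pos|^force"
```

```text
eef_pos: [494.6, 36.2, 83.7]
force: [-8.2, -3.6, 3.4]
eef_pos: [494.4, 38.3, 83.6]
force: [-10.0, -4.3, 4.1]
```

There is contact from y≈30, but a growing -x force says the tab's end is riding on the finger's front edge. I'll back off, go 8 mm deeper and sweep again.

```bash
J="python3 -m jog"
$J '[[0,0.005,0,0,0,0,0],[0,0.005,0,0,0,0,0],[0,0.003,0,0,0,0,0],[0.0035,0,0.0025,0,0,0,0],[0,0,0,0,0,0,0]]' | grep -E "pos|^force"
$J '[[0.0035,0,0.0025,0,0,0,0],[0,0,0,0,0,0,0]]' | grep -E "pos|^force"
python3 -c "
from h import *
st();print(sense()['joints'].round(3));to([504,27,84],R0(0,38))"
```

```text
eef_pos: [500.6, 25.0, 84.7]
force: [-0.3, -0.2, 0.4]
eef_pos: [504.6, 25.2, 84.8]
force: [0.3, 0.1, 0.3]
t 23.3 P [504.6  25.2  84.8] zax [ 0.616 -0.    -0.788] xax [ 0.788 -0.001  0.616] F [0.3 0.1 0.3] w 0.0 gf 0.0
[-0.262  0.303  2.203  1.642  0.161 -0.28 ]
shift mm [-1.  -1.7  0.3]
turn [ 0.0003 -0.0006 -0.0014]
```

```bash
J="python3 -m jog"
$J '[[0,-0.003,0,0,0,0,0],[0,-0.002,0,0,0,0,0],[0,0,0,0,0,0,0]]' | grep -E "pos|^force"
$J '[[0,-0.002,0,0,0,0,0],[0,0,0,0,0,0,0]]' | grep -E "pos|^force"
```

```text
eef_pos: [504.0, 30.5, 84.6]
force: [0.7, -0.2, 0.2]
eef_pos: [504.1, 32.4, 84.7]
force: [0.4, -0.1, -0.4]
```

```bash
J="python3 -m jog"
$J '[[0,-0.002,0,0,0,0,0],[0,0,0,0,0,0,0]]' | grep -E "pos|^force"
$J '[[0,-0.002,0,0,0,0,0],[0,0,0,0,0,0,0]]' | grep -E "pos|^force"
```

```text
eef_pos: [504.2, 34.3, 84.7]
force: [0.1, -0.5, -0.8]
eef_pos: [504.2, 36.1, 84.7]
force: [-0.1, -1.0, 0.1]
```

```bash
J="python3 -m jog"
$J '[[0,-0.002,0,0,0,0,0],[0,0,0,0,0,0,0]]' | grep -E "pos|^force"
$J '[[0,-0.002,0,0,0,0,0],[0,0,0,0,0,0,0]]' | grep -E "pos|^force"
```

```text
eef_pos: [504.1, 38.1, 84.6]
force: [-2.5, -1.8, 1.3]
eef_pos: [504.1, 40.2, 84.6]
force: [-1.1, -2.2, 0.4]
```

```bash
J="python3 -m jog"
$J '[[0,-0.002,0,0,0,0,0],[0,0,0,0,0,0,0]]' | grep -E "pos|^force"
$J '[[0,-0.002,0,0,0,0,0],[0,0,0,0,0,0,0]]' | grep -E "pos|^force"
```

```text
eef_pos: [504.2, 42.3, 84.7]
force: [-1.3, -3.0, -0.3]
eef_pos: [504.4, 44.3, 84.8]
force: [0.7, -3.8, -0.9]
```

```bash
J="python3 -m jog"
$J '[[0,-0.002,0,0,0,0,0],[0,0,0,0,0,0,0]]' | grep -E "pos|^force"
$J '[[0,-0.002,0,0,0,0,0],[0,0,0,0,0,0,0]]' | grep -E "pos|^force"
```

```text
eef_pos: [504.4, 46.3, 84.8]
force: [1.0, -3.6, -1.1]
eef_pos: [504.2, 48.3, 84.7]
force: [-0.2, -3.6, 0.1]
```

```bash
J="python3 -m jog"
$J '[[0,-0.0015,0,0,0,0,0],[0,0,0,0,0,0,0]]' | grep -E "pos|^force"
python3 - <<'E'
from h import *
import cv2
im=eyes.capture("side")[150:310,190:390];cv2.imwrite("pics/s2.png",cv2.resize(im[:,:,::-1],None,fx=3.5,fy=3.5,interpolation=cv2.INTER_CUBIC))
E
```

```text
eef_pos: [504.2, 49.9, 84.7]
force: [0.1, -3.6, -0.3]
```

View pics/s2.png

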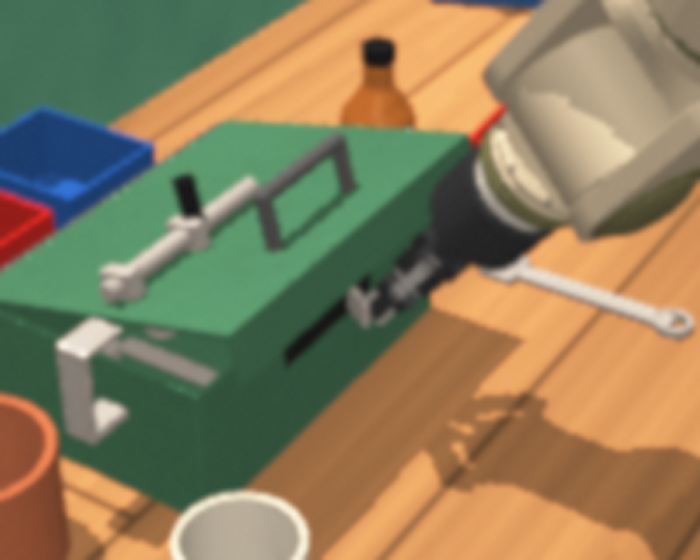

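The picture shows the tab end swung to about (370,312), pushed by the fingertip at a steady 3.6 N, with the bolt still drawn. I'll push 1.5 mm more, then back away and check the angle.

```bash
J="python3 -m jog"
$J '[[0,-0.0015,0,0,0,0,0],[0,0,0,0,0,0,0]]' | grep -E "pos|^force"
$J '[[0,0.004,0,0,0,0,0],[0,0.003,0,0,0,0,0],[-0.003,0,-0.015,0,0,0,0],[0,0,-0.03,0,0,0,0],[0,0,-0.03,0,0,0,0]]' | grep -E "pos|^force"
$J '[[0,0,-0.03,0,0,0,0],[0,0,-0.03,0,0,0,0],[0,0,-0.03,0,0,0,0],[0,0,0,0,0,0,0]]' | grep -E "pos|^force"
python3 - <<'E'
from h import *
import cv2
st();print(sense()['joints'].round(3));to(None,R0(90))
im=eyes.capture("side")[200:280,250:350];cv2.imwrite("pics/s3.png",cv2.resize(im[:,:,::-1],None,fx=6,fy=6,interpolation=cv2.INTER_CUBIC))
E
```

```text
eef_pos: [504.2, 51.3, 84.6]
force: [-0.9, -4.5, -0.9]
eef_pos: [473.1, 45.7, 121.8]
force: [0.5, -0.2, 0.3]
eef_pos: [422.5, 45.4, 189.5]
force: [1.5, -1.3, 0.2]
t 26.75 P [422.5  45.4 189.5] zax [ 0.625  0.009 -0.781] xax [0.781 0.    0.625] F [ 1.5 -1.3  0.2] w 0.0 gf 0.0
[-0.28  -0.135  2.304  0.529  0.367  0.85 ]
turn [ 0.5213 -0.5342 -1.5026]
```

View pics/s3.png

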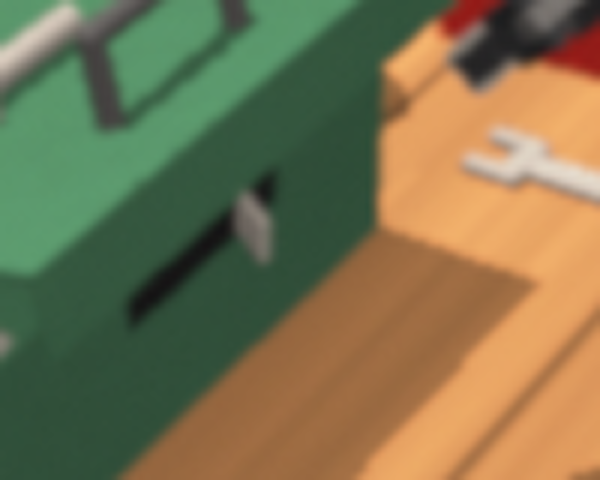

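The tab has swung over, with its base at about (243,213) and its tip at (264,240). I'll turn those into an angle.

```bash
J="python3 -m jog"
python3 - <<'E'
from h import *
q=[ray("side",250+(u-2.5)/6,200+(v-2.5)/6,82)-[629,80.5,0] for u,v in((243,213),(264,240))]
print(np.round(q,1)); d=q[1]-q[0];print("theta",np.arctan2(d[1],-d[0])+.262)
def pp(th): 
    b=np.array([-100,-30.]);a=th-.262;t=b+29*np.array([-np.cos(a),np.sin(a)]);return [((np.array(proj("side",[629+x,80.5+y,82]))-[250,200])*6+2.5).round() for x,y in(b,t)]
for th in(.4,.6,.8,.95):print(th,pp(th))
E
$J '[[0,0,-0.03,0.043,-0.045,-0.125,0],[0,0,-0.04,0.043,-0.045,-0.125,0],[0,0,-0.03,0.043,-0.045,-0.125,0.02],[0,0,-0.02,0.043,-0.045,-0.125,0.04],[0,0,0,0.043,-0.045,-0.125,0.04]]' 50 >/dev/null
$J '[[0,0,0,0.043,-0.045,-0.125,0.04],[0,0,0,0.043,-0.045,-0.125,0.04],[0,0,0,0.043,-0.045,-0.125,0.04],[0,0,0,0.043,-0.045,-0.125,0.04],[0,0,0,0.043,-0.045,-0.125,0.04]]' >/dev/null
$J '[[0,0,0,0.043,-0.045,-0.125,0.04],[0,0,0,0.043,-0.045,-0.125,0.04],[0,0,0,0,0,0,0.04]]' | grep pos
python3 -c "
from h import *
st();print(sense()['joints'].round(3));to([551,83.4,260],R0(90))"
```

```text
[[-104.7  -27.1   82. ]
 [-122.6  -15.4   82. ]]
theta 0.8426341612003789
0.4 [array([237., 206.]), array([290., 232.])]
0.6 [array([237., 206.]), array([280., 238.])]
0.8 [array([237., 206.]), array([268., 242.])]
0.95 [array([237., 206.]), array([259., 244.])]
eef_pos: [356.1, 39.3, 284.1]
t 28.1 P [356.1  39.3 284.1] zax [-0.008 -0.002 -1.   ] xax [ 0.001  1.    -0.002] F [0.4 0.8 0.2] w 40.0 gf 0.0
[-0.218 -0.098  1.849 -0.004  1.398 -0.216]
shift mm [ 44.3 195.1  22.4]
turn [-0.0082  0.0021 -0.0007]
```

The catch is at about 0.84 rad, so the lid is free. Back to the handle.

```bash
J="python3 -m jog"
$J '[[0.01,0.04,0.004,-0.008,0.002,0,0.04],[0.01,0.045,0.004,0,0,0,0.04],[0.01,0.045,0.004,0,0,0,0.04],[0.01,0.04,0.004,0,0,0,0.04],[0.004,0.024,0.004,0,0,0,0.04]]' >/dev/null
$J '[[0,0,0,0,0,0,0.04],[0,0,0,0,0,0,0.04]]' | grep -E "pos|^force"
python3 -c "
from h import *
st();to([551.4,83.4,194.5],R0(90))"
```

```text
eef_pos: [549.3, 81.5, 264.5]
force: [-0.2, -0.5, -0.1]
t 28.8 P [549.3  81.5 264.5] zax [ 0.001 -0.    -1.   ] xax [ 0.006  1.    -0.   ] F [-0.2 -0.5 -0.1] w 40.3 gf 0.0
shift mm [ 2.  2. 70.]
turn [ 0.0014  0.0004 -0.0064]
```

```bash
J="python3 -m jog"
$J '[[0.002,0.002,0.02,0,0,-0.006,0.04],[0,0,0.025,0,0,0,0.04],[0,0,0.018,0,0,0,0.04],[0,0,0.007,0,0,0,0.04],[0,0,0,0,0,0,0.04]]' | grep -E "pos|^force"
$J '[[0,0,0,0,0,0,0.003],[0,0,0,0,0,0,0.003],[0,0,0,0,0,0,0.003],[0,0,0,0,0,0,0.003],[0,0,0,0,0,0,0.003]]' 50
$J '[[0,0.0005,-0.001,0,0,0,0.003],[0,0.0005,-0.001,0,0,0,0.003],[0,0.0005,-0.001,0,0,0,0.003],[0,0,0,0,0,0,0.003]]' | grep -E "pos|^force"
$J '[[0,0.0006,-0.001,0,0,0,0.003],[0,0.0006,-0.001,0,0,0,0.003],[0,0,0,0,0,0,0.003]]' | grep -E "pos|^force"
```

```text
eef_pos: [551.1, 83.2, 195.6]
force: [-0.1, -0.3, -0.3]
time_s: 29.8
eef_pos: [550.4, 83.4, 196.6]
ee_rot: [0.001, 0.707, 0.708, -0.001]
force: [-10.0, -2.1, 5.4]
grip_width: 0.119
grip_force: 48.9
eef_pos: [551.0, 83.4, 198.0]
force: [-11.1, -1.2, -2.6]
eef_pos: [552.0, 83.4, 199.9]
force: [-11.8, -1.9, -3.2]
```

```bash
J="python3 -m jog"
$J '[[0,0.0015,-0.0022,0,0,0,0.003],[0,0.0015,-0.0022,0,0,0,0.003],[0,0,0,0,0,0,0.003]]' | grep -E "pos|^force"
$J '[[0,0.002,-0.003,0,0,0,0.003],[0,0.002,-0.003,0,0,0,0.003],[0,0,0,0,0,0,0.003]]' | grep -E "pos|^force"
```

```text
eef_pos: [554.5, 83.4, 204.5]
force: [-14.6, -1.8, 1.1]
eef_pos: [558.1, 83.4, 210.8]
force: [-18.5, -1.9, 4.1]
```

```bash
J="python3 -m jog"
$J '[[0,0.002,-0.0045,0,0,0,0.003],[0,0.003,-0.0045,0,0,0,0.003],[0,0.003,-0.004,0,0,0,0.003],[0,0.003,-0.004,0,0,0,0.003]]' | grep -E "pos|^force"
$J '[[0,0.003,-0.0045,0,0,0,0.003],[0,0.0035,-0.0045,0,0,0,0.003],[0,0.0035,-0.0045,0,0,0,0.003],[0,0,0,0,0,0,0.003]]' | grep -E "pos|^force"
```

```text
eef_pos: [569.2, 83.5, 227.8]
force: [-16.6, -1.3, 1.2]
eef_pos: [580.6, 83.5, 242.2]
force: [-10.7, -1.6, 3.1]
```

```bash
J="python3 -m jog"
$J '[[0,0.005,-0.0045,0,0,0,0.003],[0,0.005,-0.0045,0,0,0,0.003],[0,0.005,-0.0045,0,0,0,0.003],[0,0,0,0,0,0,0.003]]' | grep -E "pos|^force"
$J '[[0,0.005,-0.004,0,0,0,0.003],[0,0.005,-0.004,0,0,0,0.003],[0,0.0055,-0.0035,0,0,0,0.003],[0,0,0,0,0,0,0.003]]' | grep -E "pos|^force"
```

```text
eef_pos: [595.1, 83.6, 257.0]
force: [-16.4, -1.6, 12.7]
eef_pos: [610.6, 83.6, 270.0]
force: [-19.9, -1.8, 18.2]
```

```bash
J="python3 -m jog"
$J '[[0,0.0055,-0.0035,0,0,0,0.003],[0,0.0055,-0.0035,0,0,0,0.003],[0,0.0055,-0.003,0,0,0,0.003],[0,0,0,0,0,0,0.003]]' | grep -E "pos|^force"
python3 -c "
from h import *
st();print(sense()['joints'].round(3))"
```

```text
eef_pos: [627.4, 83.7, 281.4]
force: [-19.0, -2.2, 22.9]
t 33.1 P [627.4  83.7 281.4] zax [ 0.002 -0.003 -1.   ] xax [-0.001  1.    -0.003] F [-19.   -2.2  22.9] w 9.9 gf 49.7
[-0.051  0.54   1.063 -0.003  1.536 -0.052]
```

```bash
J="python3 -m jog"
$J '[[0,0.002,-0.003,0,0,0,0.003],[0,0.005,-0.003,0,0,0,0.003],[0,0,0,0,0,0,0.003]]' | grep -E "pos|^force"
$J '[[0,0.0055,-0.0025,0,0,0,0.003],[0,0.0055,-0.0025,0,0,0,0.003],[0,0,0,0,0,0,0.003]]' | grep -E "pos|^force"
```

```text
eef_pos: [634.7, 83.7, 285.8]
force: [-14.4, -1.1, 13.5]
eef_pos: [646.1, 83.8, 291.7]
force: [-12.8, -0.8, 16.2]
```

```bash
J="python3 -m jog"
$J '[[0,0.005,-0.003,0,0,0,0.003],[0,0.006,-0.002,0,0,0,0.003],[0,0.006,-0.002,0,0,0,0.003],[0,0,0,0,0,0,0.003]]' | grep -E "pos|^force"
$J '[[0,0.006,-0.0025,0,0,0,0.003],[0,0.006,-0.0015,0,0,0,0.003],[0,0.006,-0.0015,0,0,0,0.003],[0,0,0,0,0,0,0.003]]' | grep -E "pos|^force"
```

```text
eef_pos: [663.6, 83.9, 298.3]
force: [-8.4, 0.3, 12.8]
eef_pos: [681.6, 84.0, 303.7]
force: [-6.3, -0.3, 11.5]
```

About 65°. I'll open a little so as not to press the lid, lift straight off and check.

```bash
J="python3 -m jog"
$J '[[0,0,0,0,0,0,0.022],[0,0,0,0,0,0,0.022],[0,0,0,0,0,0,0.022],[0,0,-0.01,0,0,0,0.022],[0,0,-0.02,0,0,0,0.022]]' | grep -E "pos|^force"
$J '[[0,-0.01,-0.03,0,0,0,0.022],[0,-0.03,-0.03,0,0,0,0.022],[0,-0.045,0,0,0,0,0.022],[0,-0.045,0,0,0,0,0.022],[0,-0.045,0,0,0,0,0.022]]' | grep -E "pos|^force"
$J '[[0,-0.045,0,0,0,0,0.022],[0,-0.045,0,0,0,0,0.022],[0,0,0,0,0,0,0.022],[0,0,0,0,0,0,0.022]]' | grep -E "pos|^force"
python3 - <<'E'
from h import *
import cv2
st();im=eyes.capture("side");cv2.imwrite("pics/s4.png",im[:,:,::-1])
def lid(x,y,z,th):
    X,Z=x-95,z-110;return [629+95+X*np.cos(th)+Z*np.sin(th),80.5+y,110-X*np.sin(th)+Z*np.cos(th)]
for th in(.96,1.05,1.15,1.25): print(th,[np.round(proj("side",lid(*a,th))) for a in((-134,150,79),(-134,-150,116),(-95,45,160),(-95,-45,160))])
E
```

```text
eef_pos: [681.7, 83.8, 330.0]
force: [-0.2, 0.4, 0.7]
eef_pos: [504.8, 83.8, 390.6]
force: [0.7, 0.3, 1.1]
eef_pos: [416.6, 83.7, 390.9]
force: [0.5, -0.6, 0.1]
t 35.9 P [416.6  83.7 390.9] zax [ 0.006 -0.002 -1.   ] xax [-0.001  1.    -0.002] F [ 0.5 -0.6  0.1] w 22.0 gf 0.0
0.96 [array([226., 191.]), array([292., 131.]), array([225., 157.]), array([248., 143.])]
1.05 [array([219., 184.]), array([286., 126.]), array([219., 153.]), array([243., 140.])]
1.15 [array([212., 176.]), array([279., 121.]), array([212., 149.]), array([236., 136.])]
1.25 [array([204., 168.]), array([272., 116.]), array([206., 147.]), array([230., 134.])]
```

View pics/s4.png

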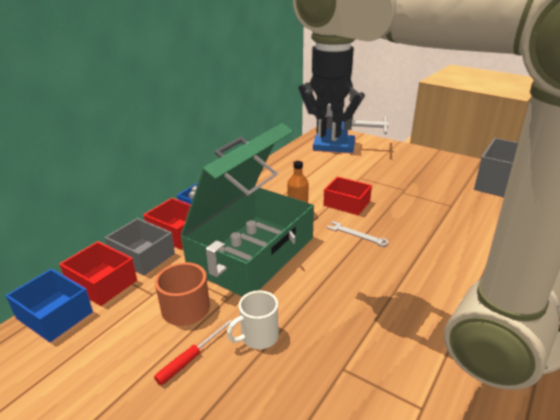

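The lid stands wide open: its left corner at about (211,175) and handle at (217–245,148) match roughly 1.13 rad (65°). The bystanders are in their places and the arm is clear, so I'm handing in.

```bash
python3 -c "
from rig import finish_job
print(finish_job())"
```

```text
the job is handed in; nothing more can be done
None
```

The chest is handed in open: bolt drawn about 42 mm, catch pushed aside to about 0.84 rad with no more than about 10 N on the tool, and lid standing at about 65° with the arm clear and the bench items where they were; my first reach under the skirt hit a wrist limit and brushed it at about 4 N, and the whole job took about 36 s.

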